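# Line up the wound coils for inspection and lean up the marker panel

## Robot

A 6-joint arm with a two-finger parallel gripper is mounted at the origin on the work surface. World frame = base frame: x ahead of the robot, y to its left, z up, the work surface at z = 0. Lengths are in m, angles in rad, forces in N, time in s.
With the tool pointing down it reaches from about 0.375 to 0.975 m from the base axis. Payload 3.8 kg.
Tool frame: the origin (TCP) lies midway between the tips of the shut fingers; the grasp point (between the pads) lies 19 mm behind it; z points along the fingers, y is the direction in which the jaws open and shut (so a half turn about z gives the same grasp; the last joint's range is limited). The gripper opens to 85 mm and grips with 20 to 120 N. Pads are 22 mm wide; open, the fingers measure 114 mm over their backs; the gripper's body (76 mm by 85 mm) begins 54 mm behind the grasp point. The pads swing forward as they close: fully open they stand 13 mm farther back than shut.
Start: joints at [1.106, 0.264, 1.604, -0, 1.274, -0.037], TCP at [0.28, 0.614, 0.231] pointing down, gripper open.
Joint ranges: [-2.63, 2.63], [-0.94, 2.18], [0.31, 2.57], [-1.31, 4.45], [0, 2.66], [-2.55, 2.55]. Speed limits (rad/s): [2.57, 2.57, 3.14, 3.14, 3.14, 3.14].

## Interface

Orientations are given as a rotation vector (axis times angle).
In Python, from workcell import bot gives the robot as it stands.
- The arm moves only by the tool arm_command, never from a script. Its argument "targets" is text: rows parted by semicolons, each of 7 numbers parted by spaces: the shift along the tool's x, y, z in mm, then the turn, a rotation vector about the tool's x, y, z in degrees, then the opening, from 0 (shut) to 1 (fully open). A call has 1 to 10 rows; each row is the pose to reach, as a shift and turn from the pose commanded when the call began, along the tool's axes at that moment; what a row does not reach only later rows make up. A row lasts 1/12 s, in which the tool goes at most 41.7 mm and 7.16 degrees, less where a joint would pass 70% of its speed; a pose out of reach is approached as far as the arm can. A call with a gripper value outside its range is refused whole. The fingers move at their own pace and stop on an object; "newtons" is the grip in N (left out, the last holds). Time passes only in rows, so rows that repeat a pose let the fingers close. It gives the time, the measured TCP pose, the force and the opening at its end, in the units of the state.
- bot.read_state(): the state, without advancing time (a new reading comes with each control period).
- bot.read_camera(name): name is "side" or "top" or "wrist"; returns (picture, depth): 384x512x3 uint8, blue, green, red; 384x512 float32, m along the optical axis (not along the pixel's ray), 0 where there is no reading.
- bot.camera_params(name): a dict with "fov_y" (degrees; the focal length in pixels is half the picture's height over the tangent of half this angle, whatever the lens; pixels are square), "cx", "cy" (the principal point, pixels), "k1" (the pictures are not rectified: a ray, as slopes to the right and down, at radius r is drawn at 1 + k1 r^2 times it, then the intrinsics apply), "xyz" and "rotation" of the camera in the world; the wrist camera has in their place "T_tool_cam" (4x4, takes a point from camera to tool coordinates, whose origin is the TCP and whose axes are the flange's). Camera axes: x right, y up, looking along -z (the intrinsics and any distortion apply to the point x, -y, -z); pixel columns grow to the right and rows downward; lengths in m; the calibration is good to about 2 mm. A picture is of the moment at which its call begins: read the wrist's pose just before it. camera_params takes no time and is no camera call.
- bot.finish_job(): hands the job in, once; it reports no verdict.
The state is a dict: "time": time; "q": joint angles; "joint_vel": joint speeds; "joint_torque": joint torques, N m; "tool_pos": TCP position; "tcp_rot": TCP orientation; "wrist_force": force on the tool from outside, world axes, zero at the start; "torque": the same for the moment, N m; "width": opening from 0.0 (shut) to 1.0 (fully open).
Only numpy, scipy, OpenCV 4.12 (cv2) and the standard library are available. Lean on these libraries where they do the work, as an engineer would, in place of code of your own. Each camera call takes 0.05 s, during which the arm holds its last target.

## Task

Set out this batch for inspection: slide the three copper-wound coils over the black mat, without lifting or tipping them, into an even row, each square base centred in its own white-outlined place and pushed flush and square against the aluminium stop bar. Once the row is straight, take the yellow marker panel out of its slotted holder and lean it on the grey stand behind the bar: centred, its lower edge on the stand's foot behind the lip, tilted back so that it rests against the two posts. Leave the row in order and everything else where it is.

Things in the scene. Friction and masses are not known exactly. Their poses are not given: they have to be found in the camera images.
- coil_a_mid (a point): centre (half-way up) of a coil: a copper-wound ring 60 mm across and 36 mm tall with a black centre plug, fixed on top of a square white base 80 x 80 x 8 mm; 44 mm tall in all, so this point is 22 mm above its underside and the winding spans 14 mm below to 22 mm above it. x and y run parallel to the base's sides, z up. About 0.35 kg; the three coils are alike. It takes about 2 to 4 N to slide. It stands on the mat (point at world z = 0.025)
- coil_b_mid (a point): centre (half-way up) of a coil: a copper-wound ring 60 mm across and 36 mm tall with a black centre plug, fixed on top of a square white base 80 x 80 x 8 mm; 44 mm tall in all, so this point is 22 mm above its underside and the winding spans 14 mm below to 22 mm above it. x and y run parallel to the base's sides, z up. About 0.35 kg; the three coils are alike. It takes about 2 to 4 N to slide. It stands on the mat (point at world z = 0.025)
- coil_c_mid (a point): centre (half-way up) of a coil: a copper-wound ring 60 mm across and 36 mm tall with a black centre plug, fixed on top of a square white base 80 x 80 x 8 mm; 44 mm tall in all, so this point is 22 mm above its underside and the winding spans 14 mm below to 22 mm above it. x and y run parallel to the base's sides, z up. About 0.35 kg; the three coils are alike. It takes about 2 to 4 N to slide. It stands on the mat (point at world z = 0.025)
- place_left (a point): centre of the left white-outlined square on the mat's surface (3 mm above the table). x points away from the robot, square to the stop bar; y points left, along the bar; z up. The near face of the bar lies 40 mm ahead (+x), so a coil flush against it in this place has its centre at x = 0, y = 0 here, with its base's sides along x and y
- place_mid (a point): centre of the middle white-outlined square on the mat's surface (3 mm above the table). x points away from the robot, square to the stop bar; y points left, along the bar; z up. The near face of the bar lies 40 mm ahead (+x), so a coil flush against it in this place has its centre at x = 0, y = 0 here, with its base's sides along x and y
- place_right (a point): centre of the right white-outlined square on the mat's surface (3 mm above the table). x points away from the robot, square to the stop bar; y points left, along the bar; z up. The near face of the bar lies 40 mm ahead (+x), so a coil flush against it in this place has its centre at x = 0, y = 0 here, with its base's sides along x and y
- coil_a: the same coil as coil_a_mid; this origin is the centre of its underside
- coil_b: the same coil as coil_b_mid; this origin is the centre of its underside
- coil_c: the same coil as coil_c_mid; this origin is the centre of its underside
- station: fixed station: black ribbed rubber mat 3 mm thick, 245 mm deep (190 mm towards the robot and 55 mm beyond this origin) and 430 mm wide, with an aluminium stop bar 400 mm long, 16 mm thick, its top 16 mm above the table, along the far side; three white-outlined places 105 mm apart in front of the bar. Origin: under the middle place. x away from the robot, y along the bar to the left
- stand_foot (a point): the fixed grey leaning stand behind the stop bar: a foot plate 75 (x) x 140 (y) x 6 mm; this point is the centre of its top surface, 6 mm above the table. x points away from the robot, y left. A lip along the near side (its inner face at x = -22 mm) stands 8 mm above this surface. Two round steel posts 12 mm thick rise 69 mm above it at x = +20 mm, y = +40 and -40 mm (near faces at x = +14 mm), with nothing between them
- panel_mid (a point): centre of the yellow marker panel with a green stripe: a stiff board 10 mm thick (its x), 120 mm wide (its y), 130 mm tall (its z), about 0.14 kg, both faces alike. At first it stands upright in the holder, its upper part bare
- panel_foot (a point): middle of the panel's lower edge, 65 mm below its centre; axes as panel_mid
- panel_top (a point): middle of the panel's upper edge, 65 mm above its centre; axes as panel_mid
- panel: the same panel; this origin is the middle of its lower edge
- holder: fixed grey slotted holder, 50 (x) x 134 (y) x 35 mm tall, on the left or right of the mat; origin: centre of its underside. The panel stands in a slot along y, 14 mm wide, 27 mm deep, its floor 8 mm above the table
- stock_bin: fixed open blue bin of bare black rings, 110 (x) x 140 (y) x 70 mm tall, on the other side of the mat from the holder; origin: centre of its underside; leave alone
- core_l: loose bare black ring core, 44 mm across, 18 mm tall, lying on the mat at the left end of the row; origin: centre of its underside; leave alone
- core_r: loose bare black ring core, 44 mm across, 18 mm tall, lying on the mat at the right end of the row; origin: centre of its underside; leave alone
- bottle: white plastic bottle 56 mm across, 130 mm tall, standing beyond the mat to the right; origin: centre of its underside; leave alone
- spool: upright spool of copper wire 80 mm across, 60 mm tall, beyond the mat to the left; origin: centre of its underside; leave alone
- roller: brass grooved roller 60 mm across, 34 mm tall, beyond the stand; origin: centre of its underside; leave alone
- wrench: steel wrench about 160 mm long (its x), lying beside the mat to the right; origin: middle of its underside; leave alone

How it is judged:
On the way, in this order (a step that is already met when the one before it is completed fails the run):
1. the three coils stand in the three places, flush and square against the stop bar (((x of coil_a_mid in the frame of place_left between -0.005 and 0.004 m and y of coil_a_mid in the frame of place_left between -0.009 and 0.009 m and z of coil_a_mid in the frame of place_left below 0.026 m and (angle between the x axis of coil_a_mid and the x axis of place_left, either way round below 0.08 rad or angle between the x axis of coil_a_mid and the y axis of place_left, either way round below 0.08 rad)) or (x of coil_b_mid in the frame of place_left between -0.005 and 0.004 m and y of coil_b_mid in the frame of place_left between -0.009 and 0.009 m and z of coil_b_mid in the frame of place_left below 0.026 m and (angle between the x axis of coil_b_mid and the x axis of place_left, either way round below 0.08 rad or angle between the x axis of coil_b_mid and the y axis of place_left, either way round below 0.08 rad)) or (x of coil_c_mid in the frame of place_left between -0.005 and 0.004 m and y of coil_c_mid in the frame of place_left between -0.009 and 0.009 m and z of coil_c_mid in the frame of place_left below 0.026 m and (angle between the x axis of coil_c_mid and the x axis of place_left, either way round below 0.08 rad or angle between the x axis of coil_c_mid and the y axis of place_left, either way round below 0.08 rad))) and ((x of coil_a_mid in the frame of place_mid between -0.005 and 0.004 m and y of coil_a_mid in the frame of place_mid between -0.009 and 0.009 m and z of coil_a_mid in the frame of place_mid below 0.026 m and (angle between the x axis of coil_a_mid and the x axis of place_mid, either way round below 0.08 rad or angle between the x axis of coil_a_mid and the y axis of place_mid, either way round below 0.08 rad)) or (x of coil_b_mid in the frame of place_mid between -0.005 and 0.004 m and y of coil_b_mid in the frame of place_mid between -0.009 and 0.009 m and z of coil_b_mid in the frame of place_mid below 0.026 m and (angle between the x axis of coil_b_mid and the x axis of place_mid, either way round below 0.08 rad or angle between the x axis of coil_b_mid and the y axis of place_mid, either way round below 0.08 rad)) or (x of coil_c_mid in the frame of place_mid between -0.005 and 0.004 m and y of coil_c_mid in the frame of place_mid between -0.009 and 0.009 m and z of coil_c_mid in the frame of place_mid below 0.026 m and (angle between the x axis of coil_c_mid and the x axis of place_mid, either way round below 0.08 rad or angle between the x axis of coil_c_mid and the y axis of place_mid, either way round below 0.08 rad))) and ((x of coil_a_mid in the frame of place_right between -0.005 and 0.004 m and y of coil_a_mid in the frame of place_right between -0.009 and 0.009 m and z of coil_a_mid in the frame of place_right below 0.026 m and (angle between the x axis of coil_a_mid and the x axis of place_right, either way round below 0.08 rad or angle between the x axis of coil_a_mid and the y axis of place_right, either way round below 0.08 rad)) or (x of coil_b_mid in the frame of place_right between -0.005 and 0.004 m and y of coil_b_mid in the frame of place_right between -0.009 and 0.009 m and z of coil_b_mid in the frame of place_right below 0.026 m and (angle between the x axis of coil_b_mid and the x axis of place_right, either way round below 0.08 rad or angle between the x axis of coil_b_mid and the y axis of place_right, either way round below 0.08 rad)) or (x of coil_c_mid in the frame of place_right between -0.005 and 0.004 m and y of coil_c_mid in the frame of place_right between -0.009 and 0.009 m and z of coil_c_mid in the frame of place_right below 0.026 m and (angle between the x axis of coil_c_mid and the x axis of place_right, either way round below 0.08 rad or angle between the x axis of coil_c_mid and the y axis of place_right, either way round below 0.08 rad))) and linear speed of each of coil_a, coil_b, coil_c below 0.02 m/s), for 0.2 s.
2. the panel stands on the stand's foot, leaning back on its posts (angle between panel_mid's own z axis and vertical between 0.12 and 0.6 rad and x of panel_foot in the frame of stand_foot between -0.026 and 0.01 m and y of panel_foot in the frame of stand_foot between -0.025 and 0.025 m and z of panel_foot in the frame of stand_foot between -0.004 and 0.008 m and x of panel_top in the frame of stand_foot above 0.01 m and angle between the y axis of panel_mid and the y axis of stand_foot, either way round below 0.17 rad and linear speed of panel below 0.02 m/s), for 0.2 s.
At the end, for the whole second after the job is handed in: Each place holds one coil: within 9 mm along the bar, 5 mm of flush, 0.08 rad of square. The panel's lower edge is on the stand's foot behind the lip, within 25 mm of centre and 0.17 rad of its direction; it leans back on the posts, tilted 0.12 to 0.6 rad. All at rest (all of step 1 and all of step 2); the robot touches nothing.
It fails at once if a coil is lifted more than 12 mm or tipped more than 0.25 rad (height (world z) of any of coil_a_mid, coil_b_mid, coil_c_mid above 0.037 m or angle between any of coil_a_mid, coil_b_mid, coil_c_mid's own z axis and vertical above 0.25 rad).
It fails at once if a bystander is moved more than 20 mm (distance of any of core_l, core_r, bottle, spool, roller, wrench from where it was at the start of the episode above 0.02 m).
It also fails if it takes over 70 s, if anything falls off the work surface, if the arm or the gripper's body presses on something with over 40 N, if the wrist force passes 120 N, or if a joint passes its speed limit or range.

## Working session

There is one attempt and no reset: what is moved stays moved. The work goes in short steps, Python scripts to look and compute and a tool call to move; the robot and the scene stay as the last step left them, time stands still between calls to the robot, and variables do not carry over. Pictures are saved under pics/ and viewed, and the job is handed in when it is done.

Besides the shell and the picture viewer there is one more tool, called as a command line: name --argument value ..., lists and objects as JSON in quotes. arm_command: Moves the arm, as the interface text tells. Its arguments: {"type":"object","properties":{"targets":{"type":"string"},"newtons":{"type":"number"}},"required":["targets"]}

```bash
ls; mkdir -p pics; python3 - <<'E'
from workcell import bot
import cv2,numpy as np
s=bot.read_state();print(s)
for n in("side","top","wrist"):
    im,d=bot.read_camera(n);cv2.imwrite(f"pics/{n}0.png",im);np.savez(f"{n}0.npz",im=im,d=d);print(n,bot.camera_params(n))
E
```

```text
pics
{'time': 0.0, 'q': array([ 1.10611524e+00,  2.64734565e-01,  1.60540230e+00,  2.39585187e-05,
        1.27369855e+00, -3.68943726e-02]), 'joint_vel': array([ 0.00107378,  0.00041758,  0.00011034, -0.0017515 ,  0.00041978,
       -0.0005596 ]), 'joint_torque': array([-1.03250924e-03, -5.15089095e+01, -3.67327666e+01, -2.37095774e-04,
        1.26278854e-02, -4.39969222e-05]), 'tool_pos': array([0.27968634, 0.61351145, 0.22995927]), 'tcp_rot': array([-0.66674129, -3.06943199,  0.00340317]), 'wrist_force': array([ 0.1297155 ,  0.36426599, -0.62711176]), 'torque': array([-0.01413685,  0.06388371, -0.00862987]), 'width': 0.9992248313307831}
side {'fov_y': 44.96563461158735, 'cx': 251.0147392966665, 'cy': 194.59154826845872, 'k1': 0.04513644509937647, 'xyz': array([-0.15726684, -0.72763795,  0.98378109]), 'rotation': array([ 0.81760149, -0.36280795, -0.76211799])}
top {'fov_y': 55.43870516447668, 'cx': 254.55185930842484, 'cy': 193.77535286582105, 'k1': -0.0791243534237018, 'xyz': array([0.47267163, 0.01750446, 1.00255774]), 'rotation': array([ 0.10281524, -0.13203266, -1.58931205])}
wrist {'fov_y': 62.16111386032465, 'cx': 254.27725438780456, 'cy': 192.0856244694852, 'k1': -0.07658183465739937, 'T_tool_cam': array([[-1.67411202e-04,  9.62053424e-01,  2.72861104e-01,
         6.91858116e-02],
       [ 9.99999985e-01,  1.47967927e-04,  9.18348125e-05,
         1.82397744e-04],
       [ 4.79753038e-05,  2.72861115e-01, -9.62053434e-01,
        -1.42348549e-01],
       [ 0.00000000e+00,  0.00000000e+00,  0.00000000e+00,
         1.00000000e+00]])}
```

View pics/top0.png

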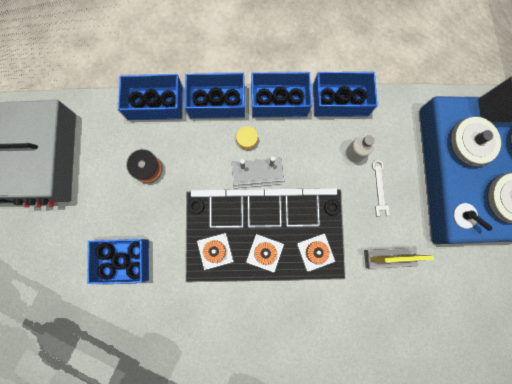

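View pics/side0.png

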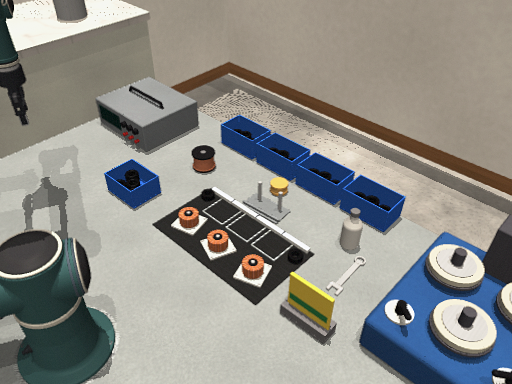

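View pics/wrist0.png

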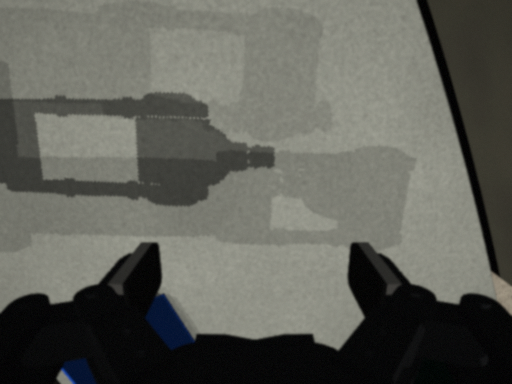

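```bash
cat > h.py <<'E'
import numpy as np,cv2
from scipy.spatial.transform import Rotation as R
from workcell import bot
def K(p):
    f=192/np.tan(np.radians(p['fov_y'])/2); return np.array([[f,0,p['cx']],[0,f,p['cy']],[0,0,1]])
def campose(n,s=None):
    p=bot.camera_params(n)
    if n=='wrist':
        T=np.eye(4);T[:3,:3]=R.from_rotvec(s['tcp_rot']).as_matrix();T[:3,3]=s['tool_pos'];T=T@p['T_tool_cam'];return p,T[:3,:3],T[:3,3]
    return p,R.from_rotvec(p['rotation']).as_matrix(),np.array(p['xyz'])
def proj(n,P,s=None):
    p,Rc,t=campose(n,s);c=(np.asarray(P,float)-t)@Rc; c=c*[1,-1,-1]
    uv,_=cv2.projectPoints(c.reshape(-1,1,3),np.zeros(3),np.zeros(3),K(p),np.array([p['k1'],0,0,0,0.]))
    return uv.reshape(-1,2)
def plane(n,uv,z,s=None):
    p,Rc,t=campose(n,s);u=cv2.undistortPoints(np.asarray(uv,float).reshape(-1,1,2),K(p),np.array([p['k1'],0,0,0,0.])).reshape(-1,2)
    d=np.c_[u[:,0],-u[:,1],-np.ones(len(u))]@Rc.T
    return t+d*((z-t[2])/d[:,2])[:,None]
def ortho(n,im,z,x0,x1,y0,y1,r=0.001,s=None):
    # rows: x decreasing from x1; cols: y decreasing from y1
    xs=np.arange(x1,x0,-r);ys=np.arange(y1,y0,-r);X,Y=np.meshgrid(xs,ys,indexing='ij')
    uv=proj(n,np.stack([X,Y,np.full_like(X,z)],-1).reshape(-1,3),s).reshape(X.shape+(2,)).astype(np.float32)
    return cv2.remap(im,uv[...,0],uv[...,1],cv2.INTER_LINEAR)
def cloud(n,d,s=None):
    p,Rc,t=campose(n,s);v,u=np.mgrid[0:384,0:512]
    q=cv2.undistortPoints(np.stack([u,v],-1).reshape(-1,1,2).astype(float),K(p),np.array([p['k1'],0,0,0,0.])).reshape(384,512,2)
    c=np.stack([q[...,0]*d,-q[...,1]*d,-d],-1); P=c@Rc.T+t; P[d==0]=np.nan; return P
E
python3 - <<'E'
from h import *
a=np.load('top0.npz');im,d=a['im'],a['d']
o=ortho('top',im,0.011,0.25,0.8,-0.4,0.35);cv2.imwrite('pics/o1.png',o)
print(plane('top',[[265,253],[213,252],[317,252],[245,258]],0.011))
P=cloud('top',d)
for n,q in dict(coilL=(215,238),tablept=(300,320),bar=(264,192),foot=(258,180),holder=(372,265)).items(): print(n,P[q[1],q[0]])
E
```

```text
[[ 0.46000588 -0.02700314  0.011     ]
 [ 0.46575734  0.11247648  0.011     ]
 [ 0.45905431 -0.16754777  0.011     ]
 [ 0.44797706  0.02695211  0.011     ]]
coilL [0.50302732 0.10667185 0.01196909]
tablept [ 2.79687215e-01 -1.16425143e-01 -2.24968143e-04]
bar [ 0.62519987 -0.02853793  0.01495725]
foot [ 0.65918226 -0.01297496  0.01356861]
holder [ 0.42090917 -0.30875224  0.03404525]
```

View pics/o1.png

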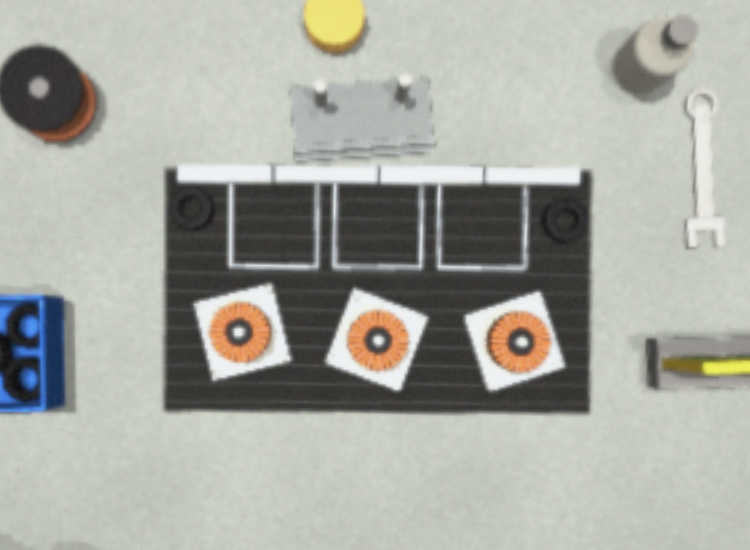

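```bash
cat > meas.py <<'E'
from h import *
def coils(im,x0=.35,x1=.625,y0=-.3,y1=.22,r=0.0005,verb=1):
    o=ortho('top',im,0.011,x0,x1,y0,y1,r); f=o.astype(int)
    hsv=cv2.cvtColor(o,cv2.COLOR_BGR2HSV)
    om=((hsv[...,0]<20)&(hsv[...,1]>110)&(hsv[...,2]>120)).astype(np.uint8)
    w=((f.min(2)>150)|(om>0)).astype(np.uint8)
    w=cv2.morphologyEx(w,cv2.MORPH_OPEN,np.ones((17,17)))
    n,l,st,c=cv2.connectedComponentsWithStats(w);out=[]
    for i in range(1,n):
        if st[i,4]<8000 or st[i,2]>300: continue
        cn,_=cv2.findContours((l==i).astype(np.uint8),cv2.RETR_EXTERNAL,cv2.CHAIN_APPROX_NONE)
        (cx,cy),(ww,hh),a=cv2.minAreaRect(cn[0])
        ang=(-a+45)%90-45   # world ccw angle about z (col=-y,row=-x): image cw a -> world cw
        out.append((x1-cy*r,y1-cx*r,ang,ww*r,hh*r))
    return sorted(out,key=lambda t:-t[1]),o
E
python3 - <<'E'
from meas import *
a=np.load('top0.npz');im,d=a['im'],a['d']
c,o=coils(im)
for t in c: print(np.round(t,4))
# mat outlines at z=.003
o=ortho('top',im,0.003,.35,.64,-.3,.22,.0004);cv2.imwrite('pics/o2.png',o[:300,200:1000])
cv2.imwrite('pics/o3.png',ortho('top',im,0.006,.6,.72,-.15,.13,.0004))
# panel cloud
P=cloud('top',d)
z=P[...,2];m=(P[...,0]>.35)&(P[...,0]<.5)&(P[...,1]<-.25)&(P[...,1]>-.5)
q=P[m&(z>.1)];print(len(q),q.min(0),q.max(0),np.median(q,0))
q=P[m&(abs(z-.035)<.005)];print(len(q),np.percentile(q,2,axis=0),np.percentile(q,98,axis=0))
E
```

```text
[0.459  0.1122 0.     0.074  0.0625]
[ 0.4686  0.108  14.2645  0.0813  0.0813]
[  0.4608  -0.0262 -20.9929   0.0809   0.0813]
[ 0.4592 -0.164  18.2679  0.0815  0.0818]
[ 0.458  -0.1685  0.      0.057   0.058 ]
272 [ 0.43357953 -0.49975288  0.10026108] [ 0.49677978 -0.30438753  0.14135829] [ 0.43978231 -0.36242942  0.13720729]
646 [ 0.4151207  -0.489662    0.03108763] [ 0.4787717  -0.30075836  0.03840601]
```

View pics/o2.png

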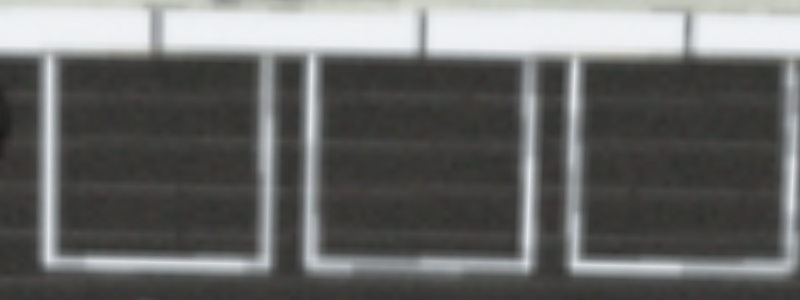

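View pics/o3.png

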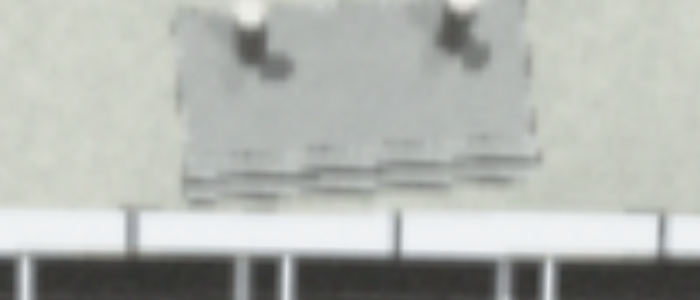

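```bash
cat > mv.py <<'E'
from h import *
def Rt(psi,tilt=0,):  # jaw angle deg; tilt: rotate about world axis perpendicular (handled elsewhere)
    a=np.radians(psi);y=np.array([np.cos(a),np.sin(a),0]);z=np.array([0,0,-1.]);x=np.cross(y,z);return np.c_[x,y,z]
def rel(pos,Rm,s=None):
    s=s or bot.read_state();R0=R.from_rotvec(s['tcp_rot']).as_matrix()
    d=R0.T@(np.asarray(pos)-s['tool_pos'])*1000;r=R.from_matrix(R0.T@Rm).as_rotvec(degrees=True)
    return np.round(np.r_[d,r],1)
E
python3 - <<'E'
from mv import *
print(rel([.4686,.108,.14],Rt(104.3)))
from meas import *
a=np.load('top0.npz');im,d=a['im'],a['d']
# bar near top edge & outline lines
for z,lab in((.016,'bar'),(.003,'mat')):
    g=cv2.cvtColor(ortho('top',im,z,.5,.66,-.24,.2,.0004),cv2.COLOR_BGR2GRAY).astype(float)
    for y in (.13,.09,.05,.01,-.02,-.05,-.1,-.13,-.16,-.18):
        k=int((.2-y)/.0004);p=g[:,k-8:k+8].mean(1);dr=np.diff(cv2.GaussianBlur(p.reshape(-1,1),(1,5),0).ravel())
        if z==.016: j=dr.argmin();print('bar',y,round(.66-j*.0004,4))
        else:
            seg=p[260:345];w=np.clip(seg-90,0,None);print('line',y,round(.66-(260+(w*np.arange(len(w))).sum()/w.sum())*.0004,4), seg.max())
g=cv2.cvtColor(ortho('top',im,.003,.54,.61,-.2,.14,.0004),cv2.COLOR_BGR2GRAY).astype(float)
for r in((10,40),(60,90),(130,165)):
    p=g[r[0]:r[1]].mean(0);w=p>110
    n,l,st,c=cv2.connectedComponentsWithStats(w.astype(np.uint8).reshape(1,-1));print('x',.61-np.mean(r)*.0004,np.round(sorted(.14-c[1:,0]*.0004),4))
E
```

```text
[-3.816e+02 -3.816e+02  9.090e+01 -1.000e-01 -0.000e+00 -3.880e+01]
bar 0.13 0.616
bar 0.09 0.6176
bar 0.05 0.6176
bar 0.01 0.6168
bar -0.02 0.616
bar -0.05 0.6152
bar -0.1 0.5296
bar -0.13 0.616
bar -0.16 0.616
bar -0.18 0.6152
line 0.13 nan 70.8125
line 0.09 0.5346 216.625
line 0.05 0.5342 217.0
line 0.01 0.5343 188.625
line -0.02 0.534 147.1875
line -0.05 0.5342 175.5625
line -0.1 0.5333 217.0
line -0.13 0.533 211.0
line -0.16 0.5329 187.0625
line -0.18 0.5444 118.6875
x 0.6 [-0.1766 -0.0898 -0.0716  0.0152  0.0334  0.1204]
x 0.58 [-0.1766 -0.0894 -0.0716  0.0156  0.0336  0.1204]
x 0.5509999999999999 [-0.1762 -0.0892 -0.0714  0.0156  0.0336  0.1206]<stdin>:12: RuntimeWarning: invalid value encountered in scalar divide
```

arm_command --targets "-382 -382 91 0 0 -38.8 1;-382 -382 91 0 0 -38.8 1;-382 -382 91 0 0 -38.8 1;-382 -382 91 0 0 -38.8 1;-382 -382 91 0 0 -38.8 1;-382 -382 91 0 0 -38.8 1;-382 -382 91 0 0 -38.8 1;-382 -382 91 0 0 -38.8 1;-382 -382 91 0 0 -38.8 1;-382 -382 91 0 0 -38.8 1"

```text
time: 0.98
tool_pos: [0.4234, 0.2288, 0.162]
tcp_rot: [-0.391, 3.117, 0.0]
wrist_force: [0.5, 0.4, -0.0]
width: 1.001
```

```bash
python3 - <<'E'
from mv import *
print(rel([.4686,.108,.14],Rt(104.3)))
E
```

```text
[ -14.  -128.3   22.    -0.     0.     0. ]
```

arm_command --targets "-14 -128 22 0 0 0 1;-14 -128 22 0 0 0 1;-14 -128 22 0 0 0 1;-14 -128 22 0 0 0 1;-14 -128 22 0 0 0 1;-14 -128 22 0 0 0 1"

```text
time: 1.48
tool_pos: [0.4682, 0.1102, 0.1402]
tcp_rot: [0.388, -3.117, -0.001]
wrist_force: [0.4, 0.7, -0.3]
width: 0.998
```

```bash
python3 - <<'E'
from mv import *
print(rel([.4686,.108,.017],Rt(104.3)))
s=bot.read_state();im,d=bot.read_camera('wrist');cv2.imwrite('pics/w1.png',im);print(s['tool_pos'])
print(proj('wrist',[[.4686,.108,.047],[.4686,.108,.011]],s))
E
```

```text
[ 1.000e-01 -2.300e+00  1.232e+02  0.000e+00 -0.000e+00 -1.000e-01]
[0.46823989 0.11016728 0.14016358]
[[251.13893471 194.77724039]
 [251.53564121 183.30987591]]
```

View pics/w1.png

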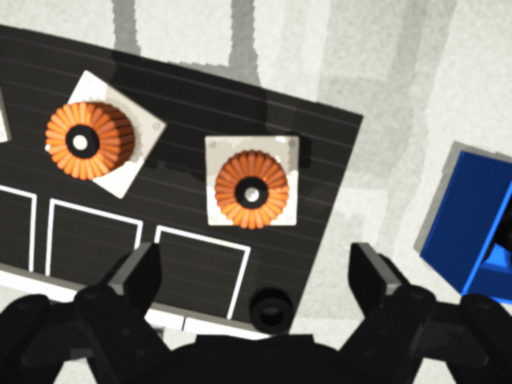

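arm_command --targets "0 -2 60 0 0 0 1;0 -2 90 0 0 0 1;0 -2 110 0 0 0 1;0 -2 120 0 0 0 1;0 -2 126 0 0 0 1;0 -2 126 0 0 0 1;0 -2 126 0 0 0 0.6;0 -2 126 0 0 0 0.6;0 -2 126 0 0 0 0.6;0 -2 126 0 0 0 0.6" --newtons 30

```text
time: 2.37
tool_pos: [0.4712, 0.1088, 0.0167]
tcp_rot: [-0.39, 3.113, 0.001]
wrist_force: [-1.2, 2.2, 6.5]
width: 0.692
```

```bash
python3 - <<'E'
from mv import *
s=bot.read_state();print(s['tool_pos'],s['width'],s['wrist_force'],s['torque'])
im,d=bot.read_camera('wrist');cv2.imwrite('pics/w2.png',im)
E
```

```text
[0.47117557 0.10883862 0.01665857] 0.6917788119905116 [-1.21027494  2.24515567  6.50864165] [0.23942291 0.15740752 0.10246712]
```

View pics/w2.png

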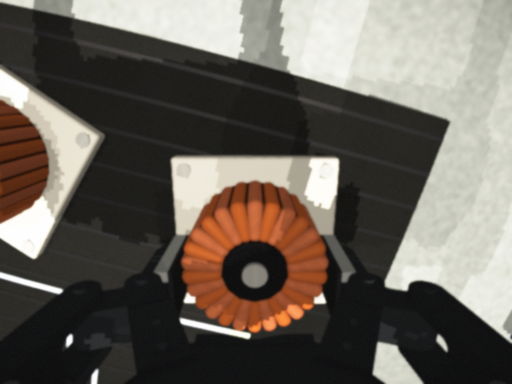

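```bash
cat > off.py <<'E'
from mv import *
# coil top-centre plug location in the wrist image -> world at z=.047
def plug(im,s,z=.047):
    hsv=cv2.cvtColor(im,cv2.COLOR_BGR2HSV)
    m=((hsv[...,0]<20)&(hsv[...,1]>100)&(hsv[...,2]>90)).astype(np.uint8)
    return m
E
python3 - <<'E'
from mv import *
s=bot.read_state()
print(plane('wrist',[[254,274]],.047,s), proj('wrist',[[.4686,.108,.047]],s))
R0=R.from_rotvec(s['tcp_rot']).as_matrix()
print(R0)
c=plane('wrist',[[254,274]],.047,s)[0];c[2]=.025
off=R0.T@(c-s['tool_pos']);print('off tool',off)
Rd=Rt(89.6);p=np.array([.575,.077,.025])-Rd@off; p[2]=s['tool_pos'][2]; print(p,rel(p,Rd))
E
```

```text
[[0.46759558 0.10808681 0.047     ]] [[253.16531852 276.10840565]]
[[-9.69057476e-01 -2.46796299e-01  4.38122375e-03]
 [-2.46793787e-01  9.69067380e-01  1.11352138e-03]
 [-4.52051398e-03 -2.19258931e-06 -9.99989782e-01]]
off tool [ 0.00361878  0.00016806 -0.00835348]
[0.57861751 0.07680668 0.01666297] [-96.2 -57.5   0.4   0.    0.3  14.7]
```

arm_command --targets "-12 -7 0 0 0 2 0.6;-24 -14 0 0 0 4 0.6;-36 -21 0 0 0 6 0.6;-48 -28 0 0 0 8 0.6;-60 -36 0 0 0 10 0.6;-72 -43 0 0 0 12 0.6;-84 -50 0 0 0 14 0.6;-92 -55 0 0 0 14.7 0.6;-96 -57.5 0 0 0 14.7 0.6;-96 -57.5 0 0 0 14.7 0.6"

```text
time: 3.25
tool_pos: [0.5781, 0.0761, 0.0163]
tcp_rot: [0.013, 3.139, 0.001]
wrist_force: [-0.8, 0.6, 5.6]
width: 0.694
```

```bash
python3 - <<'E'
from mv import *
s=bot.read_state();print(s['tool_pos'],s['width'],s['wrist_force'],s['torque'])
im,d=bot.read_camera('wrist');cv2.imwrite('pics/w3.png',im)
print(rel([.578,.0768,.0167],Rt(89.6)))
E
```

```text
[0.57813051 0.07608833 0.0163459 ] 0.6937754017403842 [-0.77572916  0.60698546  5.61998928] [ 0.02488323  0.08270292 -0.08827649]
[ 0.2  0.7 -0.3  0.   0.2 -0.1]
```

View pics/w3.png

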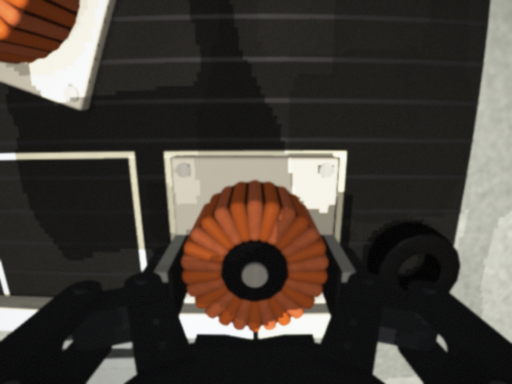

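arm_command --targets "-1.5 0.5 0 0 0 0 0.6;-2.5 0.5 0 0 0 0 0.6;-2.5 0.5 0 0 0 0 0.6;-2.5 0.5 0 0 0 0 0.6"

```text
time: 3.63
tool_pos: [0.5787, 0.0762, 0.0163]
tcp_rot: [-0.012, -3.141, 0.001]
wrist_force: [-6.0, -2.0, 10.7]
width: 0.692
```

arm_command --targets "2 0 0 0 0 0 0.85;2 0 0 0 0 0 0.85;2 0 0 0 0 0 0.85;2 0 -10 0 0 0 0.85;2 0 -40 0 0 0 0.85;2 0 -80 0 0 0 0.85;2 0 -100 0 0 0 0.85;2 0 -100 0 0 0 0.85"

```text
time: 4.3
tool_pos: [0.5816, 0.0772, 0.1216]
tcp_rot: [0.011, 3.13, 0.002]
wrist_force: [0.9, -0.2, 0.9]
width: 0.85
```

```bash
python3 - <<'E'
from mv import *
from meas import *
s=bot.read_state();print(s['tool_pos'],s['width'])
print(rel([.4608,-.0262,.14],Rt(69.0)))
im,d=bot.read_camera('top');cv2.imwrite('pics/t1.png',im)
E
```

```text
[0.58163874 0.07720495 0.12160631] 0.8500134066102056
[ 119.9 -104.2  -19.9    0.2    0.7   20.6]
```

View pics/t1.png

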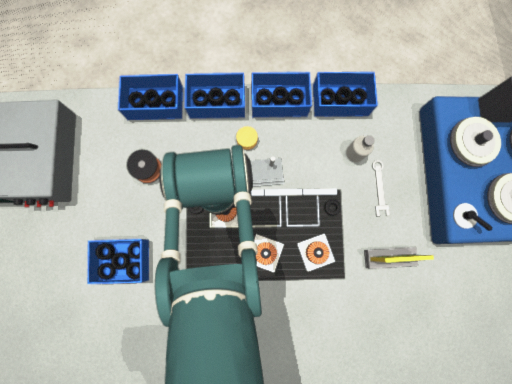

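arm_command --targets "120 -104 -20 0 0.5 20.6 1;120 -104 -20 0 0.5 20.6 1;120 -104 -20 0 0.5 20.6 1;120 -104 -20 0 0.5 20.6 1;120 -104 -20 0 0.5 20.6 1;120 -104 -20 0 0.5 20.6 1;120 -104 -20 0 0.5 20.6 1;120 -104 -20 0 0.5 20.6 1"

```text
time: 5.02
tool_pos: [0.4565, -0.026, 0.134]
tcp_rot: [-0.57, -3.08, -0.0]
wrist_force: [-0.2, 0.2, 0.2]
width: 1.002
```

```bash
python3 - <<'E'
from mv import *
print(rel([.4608,-.0262,.014],Rt(69.0)))
s=bot.read_state();im,d=bot.read_camera('wrist');cv2.imwrite('pics/w4.png',im);print(s['tool_pos'])
print(proj('wrist',[[.4608,-.0262,.047]],s))
E
```

```text
[-5.1e+00  1.5e+00  1.2e+02 -1.0e-01 -5.0e-01  0.0e+00]
[ 0.45652137 -0.02595894  0.13399867]
[[255.94328861 203.51848596]]
```

View pics/w4.png

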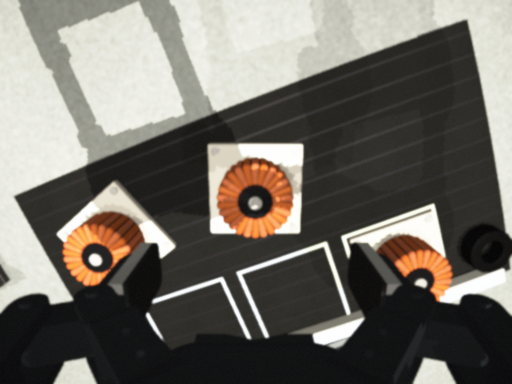

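arm_command --targets "-5 1.5 50 0 -0.5 0 1;-5 1.5 85 0 -0.5 0 1;-5 1.5 105 0 -0.5 0 1;-5 1.5 115 0 -0.5 0 1;-5 1.5 120 0 -0.5 0 1;-5 1.5 120 0 -0.5 0 1;-5 1.5 120 0 -0.5 0 0.6;-5 1.5 120 0 -0.5 0 0.6;-5 1.5 120 0 -0.5 0 0.6;-5 1.5 120 0 -0.5 0 0.6"

```text
time: 5.9
tool_pos: [0.4623, -0.0268, 0.0163]
tcp_rot: [0.572, 3.085, -0.002]
wrist_force: [0.9, 1.2, 5.3]
width: 0.694
```

```bash
python3 - <<'E'
from mv import *
s=bot.read_state();print(s['tool_pos'],s['width'],s['wrist_force'],s['torque'])
R0=R.from_rotvec(s['tcp_rot']).as_matrix()
c=np.array([.4608,-.0262,.0]);off=R0.T@(c-s['tool_pos']);print('off tool',off, proj('wrist',[[.4608,-.0262,.047]],s))
Rd=Rt(89.6);p=np.array([.5745,-.028,0])-Rd@off; p[2]=s['tool_pos'][2]; print(p,rel(p,Rd))
im,d=bot.read_camera('wrist');cv2.imwrite('pics/w5.png',im)
E
```

```text
[ 0.46230954 -0.0267914   0.01631386] 0.6940424612255384 [0.93961474 1.22626324 5.31451724] [ 0.1024116   0.0277962  -0.02940465]
off tool [1.69310488e-03 1.68865457e-05 1.63065495e-02] [[253.82412183 279.25936137]]
[ 0.57619295 -0.02802871  0.01631386] [-1.068e+02  3.970e+01  5.000e-01 -1.000e-01  2.000e-01 -2.060e+01]
```

View pics/w5.png

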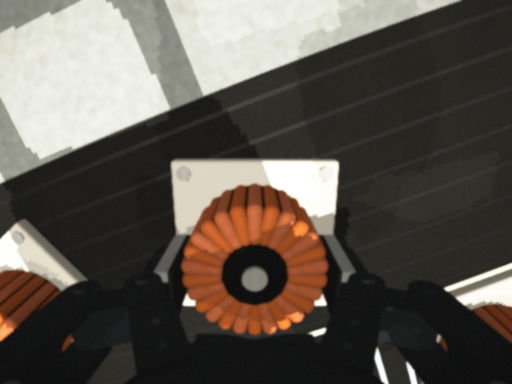

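arm_command --targets "-13 5 0 0 0 -2.6 0.6;-26 10 0 0 0 -5.2 0.6;-39 15 0 0 0 -8 0.6;-52 20 0 0 0 -11 0.6;-65 25 0 0 0 -14 0.6;-78 29 0 0 0 -17 0.6;-91 34 0 0 0 -20 0.6;-100 37.5 0 0 0 -20.6 0.6;-107 39.7 0 0 0 -20.6 0.6;-107 39.7 0 0 0 -20.6 0.6"

```text
time: 6.78
tool_pos: [0.5767, -0.0282, 0.016]
tcp_rot: [0.011, 3.138, -0.003]
wrist_force: [1.2, 0.7, 4.6]
width: 0.694
```

```bash
python3 - <<'E'
from mv import *
s=bot.read_state();print(s['tool_pos'],s['width'],s['wrist_force'],s['torque'])
im,d=bot.read_camera('wrist');cv2.imwrite('pics/w6.png',im)
print(rel([.5762,-.028,.0163],Rt(89.6)))
E
```

```text
[ 0.57674616 -0.02820387  0.01600698] 0.6937725310093741 [1.1530979  0.71418287 4.58396197] [-0.07943388 -0.20217759  0.05688822]
[ 0.5  0.2 -0.3 -0.1  0.2 -0. ]
```

View pics/w6.png

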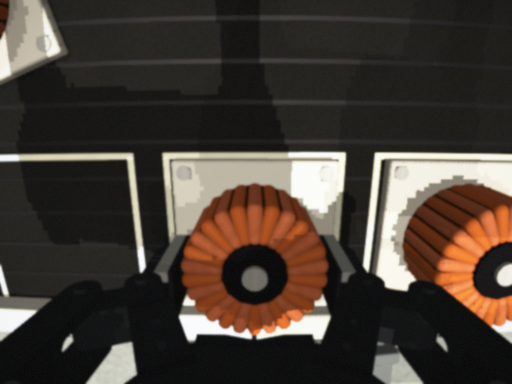

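Coil M sits centred inside its outline (outline columns 163–346, base 170–340). Push to the bar.

arm_command --targets "-1.5 0 0 0 0 0 0.6;-3 0 0 0 0 0 0.6;-4 0 0 0 0 0 0.6;-4 0 0 0 0 0 0.6"

```text
time: 7.17
tool_pos: [0.5767, -0.0282, 0.0159]
tcp_rot: [-0.011, -3.138, 0.003]
wrist_force: [-8.2, -0.6, 14.8]
width: 0.692
```

arm_command --targets "4 0 0 0 0 0 0.85;4 0 0 0 0 0 0.85;4 0 0 0 0 0 0.85;4 0 -10 0 0 0 0.85;4 0 -40 0 0 0 0.85;4 0 -80 0 0 0 0.85;4 0 -110 0 0 0 0.85;4 0 -120 0 0 0 0.85;4 0 -120 0 0 0 0.85;4 0 -120 0 0 0 0.85"

```text
time: 8.0
tool_pos: [0.5746, -0.0277, 0.1348]
tcp_rot: [0.011, 3.141, -0.003]
wrist_force: [-0.3, 0.0, -1.2]
width: 0.851
```

```bash
python3 - <<'E'
from mv import *
print(rel([.4592,-.164,.135],Rt(108.3)))
E
```

```text
[ 1.144e+02 -1.371e+02 -1.000e-01 -1.000e-01  0.000e+00 -1.870e+01]
```

arm_command --targets "114.5 -137 0 0 0 -18.7 1;114.5 -137 0 0 0 -18.7 1;114.5 -137 0 0 0 -18.7 1;114.5 -137 0 0 0 -18.7 1;114.5 -137 0 0 0 -18.7 1;114.5 -137 0 0 0 -18.7 1;114.5 -137 0 0 0 -18.7 1;114.5 -137 0 0 0 -18.7 1;114.5 -137 0 0 0 -18.7 1"

```text
time: 8.75
tool_pos: [0.4591, -0.163, 0.1337]
tcp_rot: [0.501, -3.1, 0.001]
wrist_force: [0.3, 0.5, 0.4]
width: 1.002
```

```bash
python3 - <<'E'
from mv import *
print(rel([.4592,-.164,.014],Rt(108.3)))
s=bot.read_state();im,d=bot.read_camera('wrist');cv2.imwrite('pics/w7.png',im);print(s['tool_pos'])
print(proj('wrist',[[.4592,-.164,.047]],s))
E
```

```text
[ 0.000e+00 -1.000e+00  1.197e+02 -0.000e+00 -1.000e-01  1.000e-01]
[ 0.45908141 -0.16295655  0.13365599]
[[252.7115469  197.26491286]]
```

View pics/w7.png

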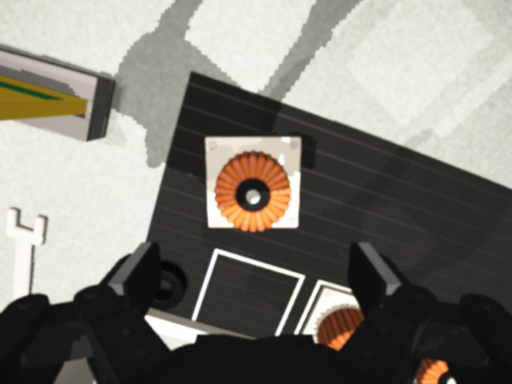

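Plug at (252,197) as predicted, base square to the jaws.

arm_command --targets "0 -1 50 0 0 0 1;0 -1 85 0 0 0 1;0 -1 105 0 0 0 1;0 -1 115 0 0 0 1;0 -1 120 0 0 0 1;0 -1 120 0 0 0 1;0 -1 120 0 0 0 0.6;0 -1 120 0 0 0 0.6;0 -1 120 0 0 0 0.6;0 -1 120 0 0 0 0.6"

```text
time: 9.63
tool_pos: [0.461, -0.1656, 0.0166]
tcp_rot: [-0.499, 3.099, -0.005]
wrist_force: [0.3, 2.1, 6.8]
width: 0.694
```

```bash
python3 - <<'E'
from mv import *
s=bot.read_state();print(s['tool_pos'],s['width'],s['wrist_force'],s['torque'])
R0=R.from_rotvec(s['tcp_rot']).as_matrix()
c=np.array([.4592,-.164,.0]);off=R0.T@(c-s['tool_pos']);print('off tool',off, proj('wrist',[[.4592,-.164,.047]],s))
Rd=Rt(89.6);p=np.array([.574,-.133,0])-Rd@off; p[2]=s['tool_pos'][2]; print(p,rel(p,Rd))
E
```

```text
[ 0.46103334 -0.1656365   0.01657029] 0.693931539757922 [0.34701975 2.09339656 6.79577177] [ 0.14974842 -0.02492526  0.06966759]
off tool [0.00126851 0.00219172 0.01655902] [[258.62266239 279.31605847]]
[ 0.57525317 -0.13520053  0.01657029] [-118.    -6.9    0.3   -0.2    0.2   18.7]
```

arm_command --targets "-14 -0.6 0 0 0 2.5 0.6;-28 -1.2 0 0 0 5 0.6;-42 -1.8 0 0 0 7.5 0.6;-56 -2.4 0 0 0 10 0.6;-70 -3 0 0 0 13 0.6;-84 -3.6 0 0 0 16 0.6;-98 -4.2 0 0 0 18 0.6;-110 -4.8 0 0 0 18.7 0.6;-118.5 -4.8 0 0 0 18.7 0.6;-118.5 -4.8 0 0 0 18.7 0.6"

```text
time: 10.47
tool_pos: [0.5763, -0.1329, 0.0165]
tcp_rot: [0.011, 3.137, -0.004]
wrist_force: [3.7, -0.4, 3.7]
width: 0.692
```

```bash
python3 - <<'E'
from mv import *
s=bot.read_state();print(s['tool_pos'],s['width'],s['wrist_force'],s['torque'])
im,d=bot.read_camera('wrist');cv2.imwrite('pics/w8.png',im)
print(rel([.5753,-.133,.0163],Rt(89.6)))
E
```

```text
[ 0.57630108 -0.13287048  0.0165163 ] 0.6919785837692874 [ 3.67394668 -0.4357907   3.68969383] [ 0.32291103 -0.42180494 -0.06062659]
[ 0.9 -0.1  0.2 -0.1  0.3 -0. ]
```

View pics/w8.png

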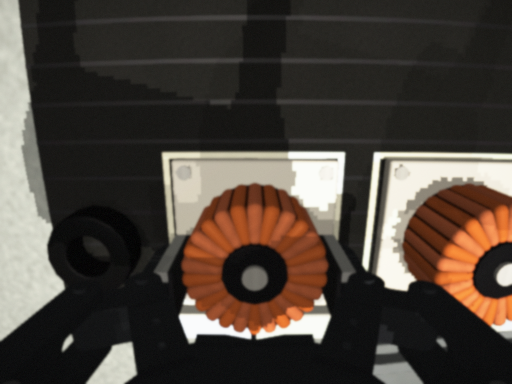

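arm_command --targets "-1.5 0 0 0 0 0 0.6;-3 0 0 0 0 0 0.6;-4 0 0 0 0 0 0.6;-4 0 0 0 0 0 0.6"

```text
time: 10.85
tool_pos: [0.5762, -0.1329, 0.0164]
tcp_rot: [-0.011, -3.14, 0.003]
wrist_force: [-6.7, 0.4, 13.5]
width: 0.693
```

arm_command --targets "4 0 0 0 0 0 0.85;4 0 0 0 0 0 0.85;4 0 0 0 0 0 0.85;4 0 -10 0 0 0 0.85;4 0 -40 0 0 0 0.85;4 0 -80 0 0 0 0.85;4 0 -120 0 0 0 0.85;4 0 -160 0 0 0 0.85;4 0 -190 0 0 0 0.85;4 0 -200 0 0 0 0.85"

```text
time: 11.68
tool_pos: [0.5764, -0.133, 0.222]
tcp_rot: [0.011, 3.132, -0.007]
wrist_force: [-0.5, -0.1, 1.6]
width: 0.848
```

```bash
python3 - <<'E'
from mv import *
s=bot.read_state();print(s['tool_pos'])
print(rel([.44,-.30,.24],Rt(0)))
E
```

```text
[ 0.5764073  -0.13298283  0.22196281]
[ 135.  -168.1  -18.6    0.2    0.6   89.6]
```

arm_command --targets "135 -180 -19 0 0.5 89.6 1;135 -180 -19 0 0.5 89.6 1;135 -180 -19 0 0.5 89.6 1;135 -180 -19 0 0.5 89.6 1;135 -180 -19 0 0.5 89.6 1;135 -180 -19 0 0.5 89.6 1;135 -180 -19 0 0.5 89.6 1;135 -180 -19 0 0.5 89.6 1;135 -180 -19 0 0.5 89.6 1;135 -180 -19 0 0.5 89.6 1"

```text
time: 12.52
tool_pos: [0.4362, -0.3111, 0.2332]
tcp_rot: [-1.852, -2.529, 0.002]
wrist_force: [-0.0, -0.1, 0.4]
width: 1.004
```

```bash
python3 - <<'E'
from mv import *
s=bot.read_state();print(s['tool_pos'])
print(rel([.44,-.33,.24],Rt(0)))
E
```

```text
[ 0.43621556 -0.31113534  0.2332379 ]
[-19.1  -2.1  -6.8  -0.3  -0.2  17.6]
```

arm_command --targets "-19 -2 -7 0 0 17.6 1;-19 -2 -7 0 0 17.6 1;-19 -2 -7 0 0 17.6 1;-19 -2 -7 0 0 17.6 1;-19 -2 -7 0 0 17.6 1"

```text
time: 12.93
tool_pos: [0.4406, -0.3296, 0.2402]
tcp_rot: [-2.207, -2.226, 0.004]
wrist_force: [-0.1, -0.3, 1.2]
width: 0.999
```

```bash
python3 - <<'E'
from meas import *
s=bot.read_state();im,d=bot.read_camera('wrist');cv2.imwrite('pics/w9.png',im);print(s['tool_pos'],s['tcp_rot'])
np.savez('w9.npz',im=im,d=d,p=s['tool_pos'],r=s['tcp_rot'])
P=cloud('wrist',d,s);z=P[...,2];hsv=cv2.cvtColor(im,cv2.COLOR_BGR2HSV)
m=(z>.128)&(z<.145)&(P[...,0]>.38)&(P[...,0]<.5)&(P[...,1]<-.25)&(hsv[...,1]>80)
q=P[m];print(len(q),np.percentile(q,[1,50,99],axis=0))
cv,_=np.linalg.eigh(np.cov(q[:,:2].T)),0
print(cv)
print(cv2.minAreaRect((q[:,:2]*1000).astype(np.float32)))
im,d=bot.read_camera('top');cv2.imwrite('pics/t2.png',im);np.savez('t2.npz',im=im,d=d)
for t in coils(im)[0]: print(np.round(t,4))
cv2.imwrite('pics/o4.png',ortho('top',im,.011,.5,.72,-.25,.2,.00065))
E
```

```text
[ 0.44056652 -0.32958065  0.24016263] [-2.20743891 -2.22582762  0.0038087 ]
1626 [[ 0.43250347 -0.42472927  0.13373233]
 [ 0.43816074 -0.36029124  0.13776023]
 [ 0.44383358 -0.30731181  0.13939396]]
EighResult(eigenvalues=array([8.35635179e-06, 1.20674129e-03]), eigenvectors=array([[-0.99972402, -0.02349237],
       [-0.02349237,  0.99972402]]))
((438.1990966796875, -366.7144775390625), (10.051973342895508, 119.56688690185547), 1.3351269960403442)
```

View pics/w9.png

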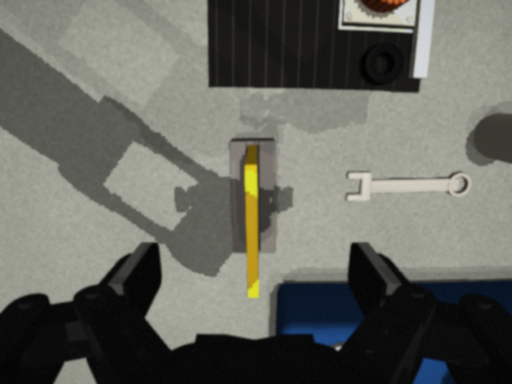

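View pics/o4.png

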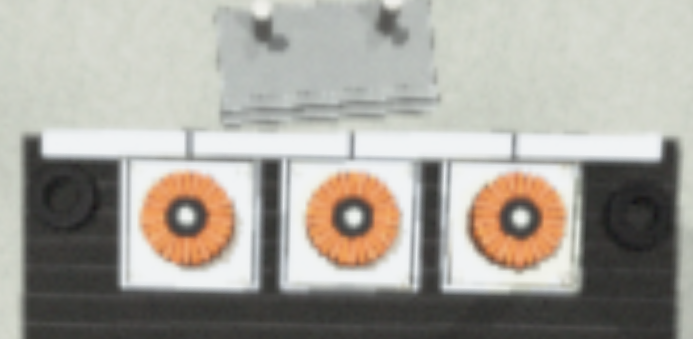

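```bash
python3 - <<'E'
from meas import *
a=np.load('t2.npz');im,d=a['im'],a['d'];P=cloud('top',d);z=P[...,2]
c=im[150:200,220:300];cv2.imwrite('pics/c1.png',cv2.resize(c,None,fx=10,fy=10,interpolation=cv2.INTER_NEAREST)[:600,:800])
a=np.load('side0.npz');ims,ds=a['im'],a['d']
c=ims[170:230,230:310];cv2.imwrite('pics/c2.png',cv2.resize(c,None,fx=10,fy=10,interpolation=cv2.INTER_NEAREST)[:600,:800])
m=(P[...,0]>.63)&(P[...,0]<.75)&(abs(P[...,1]+.012)<.1)
for lo,hi in((.003,.009),(.010,.018),(.05,.09)):
    q=P[m&(z>lo)&(z<hi)];print(lo,len(q),np.round(np.percentile(q,[2,50,98],axis=0),4).tolist())
    if lo<.05 :print(cv2.minAreaRect((q[:,:2]*1000).astype(np.float32)))
    else:print(np.round(q,4))
S=cloud('side',ds);z=S[...,2];m=(S[...,0]>.63)&(S[...,0]<.75)&(abs(S[...,1]+.012)<.1)
q=S[m&(z>.06)&(z<.09)];print('side',np.round(q,4))
q=S[m&(z>.003)&(z<.009)];print(cv2.minAreaRect((q[:,:2]*1000).astype(np.float32)))
E
```

```text
0.003 1075 [[0.6441, -0.0807, 0.0031], [0.6844, -0.0114, 0.0057], [0.7316, 0.0584, 0.0087]]
((693.0914306640625, -12.011703491210938), (113.07388305664062, 195.81236267089844), 0.38203129172325134)
0.01 265 [[0.6302, -0.0957, 0.0104], [0.6533, -0.0129, 0.0141], [0.7023, 0.0773, 0.0177]]
((672.1527709960938, -12.509490966796875), (84.0767822265625, 197.6597137451172), 0.05792773887515068)
0.05 53 [[0.6941, -0.0544, 0.0512], [0.7008, -0.0446, 0.0742], [0.7104, 0.0346, 0.0772]]
[[ 0.7107 -0.0492  0.075 ]
 [ 0.7104 -0.0518  0.0756]
 [ 0.7081 -0.0466  0.0745]
 [ 0.7079 -0.0491  0.0754]
 [ 0.7079 -0.0518  0.075 ]
 [ 0.7081 -0.0544  0.0742]
 [ 0.7059 -0.0466  0.0729]
 [ 0.7047 -0.0489  0.0772]
 [ 0.7049 -0.0516  0.0762]
 [ 0.7052 -0.0543  0.0749]
 [ 0.7036  0.0318  0.0771]
 [ 0.7036  0.0292  0.0767]
 [ 0.7037  0.0266  0.0765]
 [ 0.706  -0.0446  0.0618]
 [ 0.7023 -0.0463  0.0763]
 [ 0.7023 -0.0489  0.0763]
 [ 0.7023 -0.0515  0.076 ]
 [ 0.7027 -0.0543  0.0742]
 [ 0.7025  0.0346  0.0709]
 [ 0.702   0.0319  0.0727]
 [ 0.701   0.0293  0.0765]
 [ 0.7008  0.0267  0.0771]
 [ 0.7019  0.0241  0.0727]
[... 1329 characters left out ...]

 [ 0.7036 -0.0495  0.0757]
 [ 0.7048 -0.0525  0.0768]
 [ 0.7053 -0.0559  0.0784]
 [ 0.7099 -0.0561  0.0757]
 [ 0.7016 -0.0513  0.074 ]
 [ 0.7032 -0.0539  0.0745]
 [ 0.7028 -0.0581  0.0772]
 [ 0.7042 -0.0608  0.0779]
 [ 0.6968 -0.0553  0.0752]
 [ 0.7015 -0.0555  0.0725]
 [ 0.7045 -0.057   0.0715]
 [ 0.7089 -0.0575  0.0692]
 [ 0.6997 -0.0533  0.0683]
 [ 0.7021 -0.0553  0.068 ]
 [ 0.7032 -0.0583  0.0691]
 [ 0.7052 -0.0606  0.0692]
 [ 0.7019 -0.0518  0.0621]
 [ 0.7021 -0.0555  0.0641]
 [ 0.7033 -0.0585  0.0652]
 [ 0.7042 -0.0616  0.0665]
 [ 0.701  -0.0605  0.0637]
 [ 0.7041 -0.0619  0.0626]]
((696.1221923828125, -12.528488159179688), (106.07791900634766, 199.55352783203125), 0.4401876628398895)
```

View pics/c1.png

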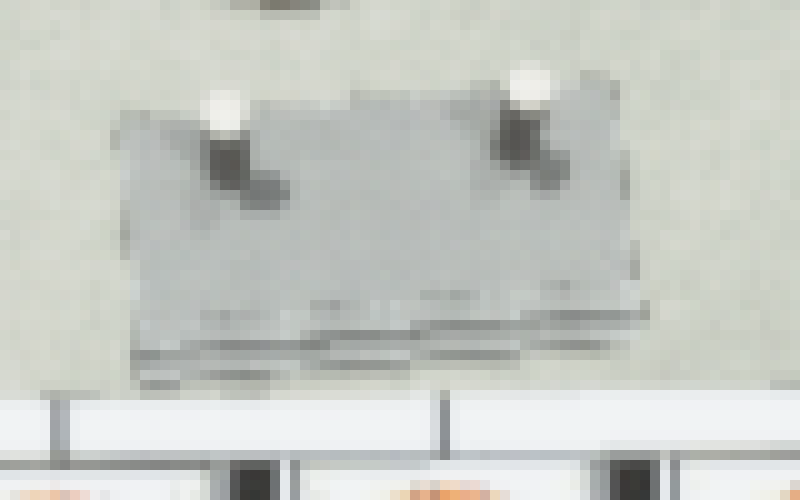

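View pics/c2.png

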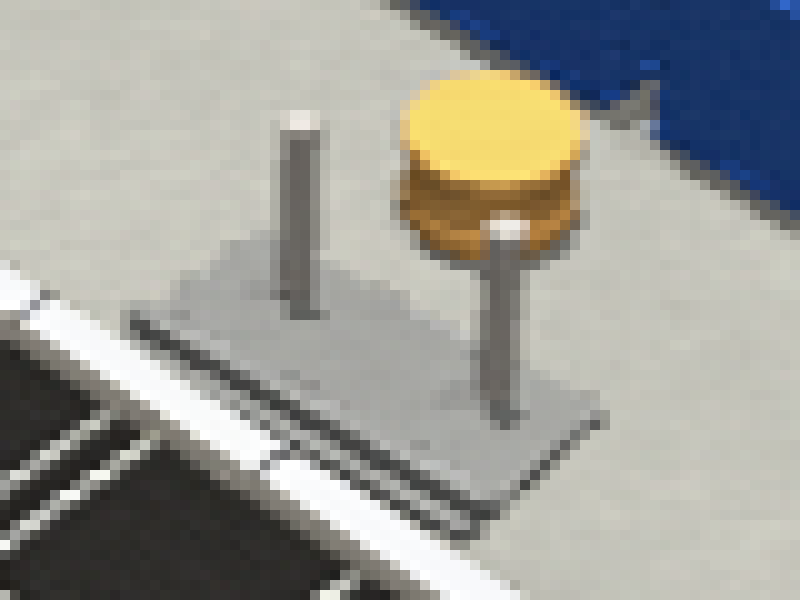

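```bash
python3 - <<'E'
from mv import *
print(rel([.4382,-.3667,.098],Rt(1.35)))
E
```

```text
[-37.5  -1.9 142.2  -0.4  -0.2  -0.9]
```

arm_command --targets "-37.5 -2 40 -0.4 -0.2 -0.9 1;-37.5 -2 80 -0.4 -0.2 -0.9 1;-37.5 -2 110 -0.4 -0.2 -0.9 1;-37.5 -2 130 -0.4 -0.2 -0.9 1;-37.5 -2 142 -0.4 -0.2 -0.9 1;-37.5 -2 142 -0.4 -0.2 -0.9 1;-37.5 -2 142 -0.4 -0.2 -0.9 1"

```text
time: 13.62
tool_pos: [0.4385, -0.367, 0.0988]
tcp_rot: [2.195, 2.246, 0.0]
wrist_force: [-0.5, 0.1, 0.5]
width: 0.997
```

```bash
python3 - <<'E'
from mv import *
s=bot.read_state();print(s['tool_pos'],s['wrist_force'],rel([.4382,-.3667,.098],Rt(1.35)))
im,d=bot.read_camera('wrist');cv2.imwrite('pics/w10.png',im)
E
```

```text
[ 0.43852833 -0.36697535  0.09880642] [-0.54152561  0.13798927  0.45543272] [ 0.3 -0.3  0.8  0.1  0.1 -0. ]
```

View pics/w10.png

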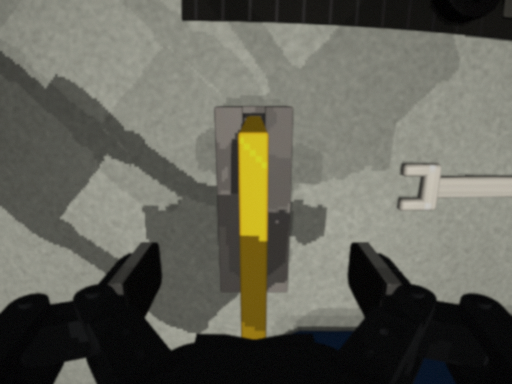

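Panel edge runs at columns 240–266, midway between the fingers (155/355). Grip.

arm_command --targets "0 0 0 0 0 0 0.05;0 0 0 0 0 0 0.05;0 0 0 0 0 0 0.05;0 0 0 0 0 0 0.05;0 0 0 0 0 0 0.05;0 0 0 0 0 0 0.05;0 0 0 0 0 0 0.05;0 0 0 0 0 0 0.05;0 0 0 0 0 0 0.05;0 0 0 0 0 0 0.05" --newtons 40

```text
time: 14.5
tool_pos: [0.4385, -0.3672, 0.099]
tcp_rot: [2.195, 2.244, 0.0]
wrist_force: [-1.5, 0.1, 3.9]
width: 0.113
```

arm_command --targets "0 0 -10 0 0 0 0.05;0 0 -25 0 0 0 0.05;0 0 -45 0 0 0 0.05;0 0 -70 0 0 0 0.05;0 0 -95 0 0 0 0.05;0 0 -120 0 0 0 0.05;0 0 -140 0 0 0 0.05;0 0 -140 0 0 0 0.05;0 0 -140 0 0 0 0.05"

```text
time: 15.25
tool_pos: [0.4387, -0.3673, 0.2399]
tcp_rot: [2.194, 2.243, 0.0]
wrist_force: [0.1, 0.2, -2.4]
width: 0.116
```

```bash
cat > st.py <<'E'
from mv import *
th=np.radians(4.5);SO=np.array([.6815,-.0119,.006]);SR=R.from_euler('z',4.5,degrees=True)
def pose(Fx,Fz,al,L,Fy=0):
    # panel foot in stand frame, tilt al; L: distance TCP to foot along tool z
    Rm=(SR*R.from_euler('y',al)).as_matrix()@Rt(0)
    F=SO+SR.apply([Fx,Fy,Fz]);return F-Rm[:,2]*L,Rm
E
python3 - <<'E'
from st import *
s=bot.read_state();print(s['tool_pos'],s['width'],s['wrist_force'])
p,Rm=pose(-.013,.06,.26,.091);print(p);p[2]=.2388;print(rel(p,Rm))
im,d=bot.read_camera('wrist');cv2.imwrite('pics/w11.png',im)
im,d=bot.read_camera('side');cv2.imwrite('pics/s11.png',im)
E
```

```text
[ 0.43868459 -0.36732746  0.23987485] 0.11611083278482037 [ 0.1154339   0.16528725 -2.44098333]
[ 0.69186229 -0.01108447  0.15394149]
[ 3.505e+02  2.610e+02  9.000e-01  1.510e+01 -2.000e-01 -3.200e+00]
```

View pics/s11.png

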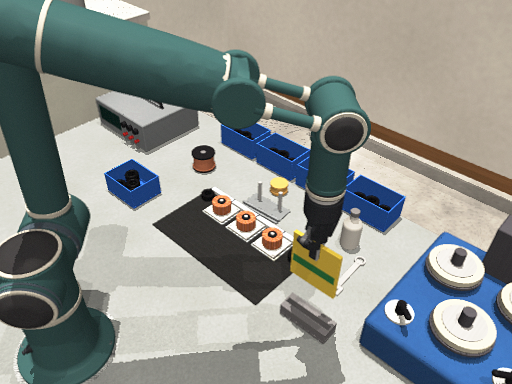

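View pics/w11.png

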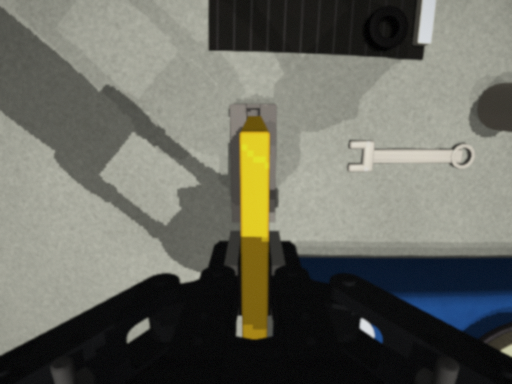

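arm_command --targets "20 15 0 0 0 0 0.05;50 37 0 0 0 -0.5 0.05;80 60 0 0 0 -1 0.05;110 82 0 1 0 -1 0.05;140 104 0 3 0 -1.5 0.05;170 127 0 5 0 -2 0.05;200 149 0 7 0 -2.5 0.05;230 171 0 9 0 -3 0.05;260 194 0 11 0 -3.2 0.05;290 216 0 13 0 -3.2 0.05"

```text
time: 16.18
tool_pos: [0.6474, -0.0702, 0.2357]
tcp_rot: [-2.016, -2.181, 0.247]
wrist_force: [-0.2, -0.5, -0.6]
width: 0.109
```

```bash
python3 - <<'E'
from st import *
p,Rm=pose(-.013,.06,.26,.091);p[2]=.2388;print(rel(p,Rm))
E
```

```text
[ 55.5  47.  -13.9   1.7  -0.3   0. ]
```

arm_command --targets "20 15 -4 1.5 0 0 0.05;40 30 -8 1.5 0 0 0.05;52 43 -13 1.5 0 0 0.05;52 43 -13 1.5 0 0 0.05;52 43 -13 1.5 0 0 0.05;52 43 -13 1.5 0 0 0.05"

```text
time: 16.68
tool_pos: [0.6872, -0.0173, 0.2398]
tcp_rot: [-2.004, -2.167, 0.273]
wrist_force: [-1.3, 1.3, -1.1]
width: 0.112
```

```bash
python3 - <<'E'
from st import *
s=bot.read_state();print(s['tool_pos'],s['wrist_force'],s['width'])
p,Rm=pose(-.013,.03,.26,.091);print(p,rel(p,Rm))
im,d=bot.read_camera('side');cv2.imwrite('pics/s12.png',im)
im,d=bot.read_camera('wrist');cv2.imwrite('pics/w12.png',im)
E
```

```text
[ 0.68719506 -0.01729063  0.23979602] [-1.25109049  1.25521387 -1.08515952] 0.11196671943571916
[ 0.69186229 -0.01108447  0.12394149] [  5.2  34.2 110.8   0.3  -0.3   0. ]
```

View pics/s12.png

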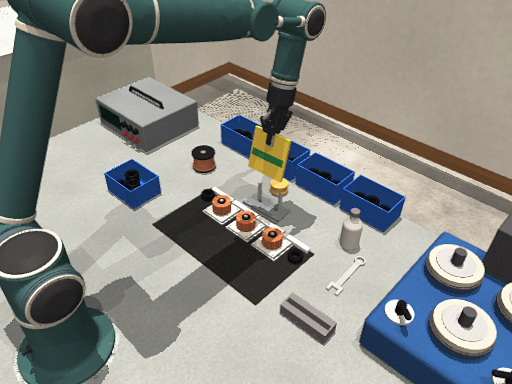

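View pics/w12.png

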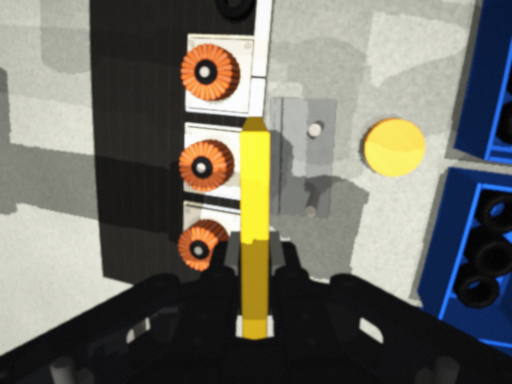

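```bash
python3 - <<'E'
from st import *
im=cv2.imread('pics/w12.png');cv2.imwrite('pics/c3.png',cv2.resize(im[85:230,255:355],None,fx=4,fy=4,interpolation=cv2.INTER_NEAREST))
s=bot.read_state()
def S(x,y,z): return SO+SR.apply([x,y,z])
for n,P in dict(postL=S(.02,.04,.069),postR=S(.02,-.04,.069),c1=S(-.0375,.07,0),c2=S(.0375,.07,0),c3=S(.0375,-.07,0),c4=S(-.0375,-.07,0)).items(): print(n,proj('wrist',[P],s)[0].round(1))
E
```

```text
postL [314.1 128.8]
postR [310.3 210.4]
c1 [269.2  97.2]
c2 [335.8  97.3]
c3 [328.5 217.2]
c4 [268.  212.3]
```

View pics/c3.png

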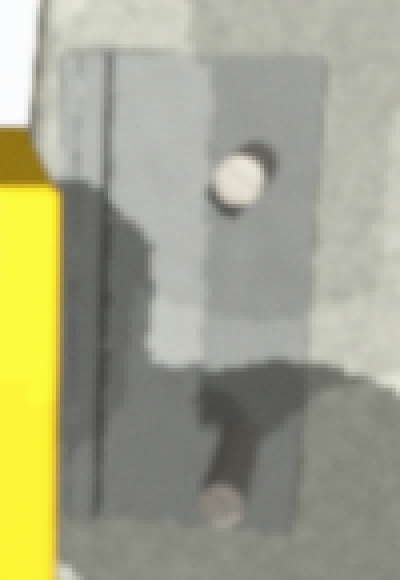

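arm_command --targets "5 10 10 0.3 0 0 0.05;5 14 30 0.3 0 0 0.05;5 20 50 0.3 0 0 0.05;5 26 75 0.3 0 0 0.05;5 31 98 0.3 0 0 0.05;5 34 110 0.3 0 0 0.05;5 34 110 0.3 0 0 0.05;5 34 110 0.3 0 0 0.05;5 34 110 0.3 0 0 0.05"

```text
time: 17.53
tool_pos: [0.6945, -0.011, 0.1285]
tcp_rot: [-2.005, -2.168, 0.272]
wrist_force: [0.6, 0.5, -1.0]
width: 0.11
```

```bash
python3 - <<'E'
from st import *
s=bot.read_state();print(s['tool_pos'],s['wrist_force'],s['width'])
p,Rm=pose(-.013,.03,.26,.091);print(p,rel(p,Rm))
p,Rm=pose(-.013,.002,.26,.091);print(p,rel(p,Rm))
im,d=bot.read_camera('wrist');cv2.imwrite('pics/w13.png',im)
im,d=bot.read_camera('side');cv2.imwrite('pics/s13.png',im[120:260,200:360].repeat(4,0).repeat(4,1))
E
```

```text
[ 0.69445673 -0.0110236   0.12845297] [ 0.63896077  0.45273405 -1.02230429] 0.11019712433031356
[ 0.69186229 -0.01108447  0.12394149] [ 0.1 -1.4  5.   0.3 -0.3 -0. ]
[ 0.69186229 -0.01108447  0.09594149] [-0.   5.7 32.1  0.3 -0.3 -0. ]
```

View pics/w13.png

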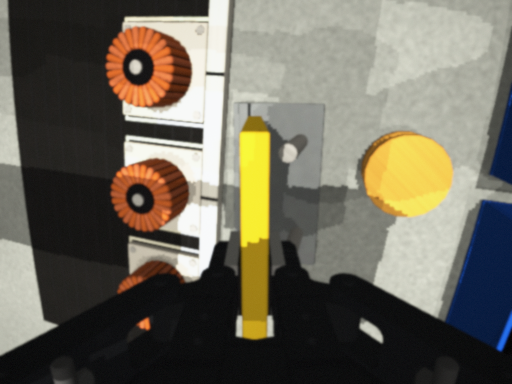

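View pics/s13.png

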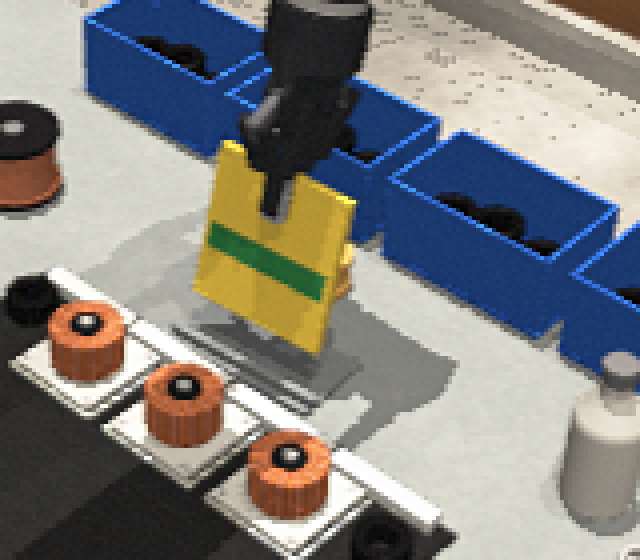

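arm_command --targets "0 0 6 0 0 0 0.05;0 2 12 0 0 0 0.05;0 3.5 18 0 0 0 0.05;0 4.5 24 0 0 0 0.05;0 5.5 28 0 0 0 0.05;0 5.7 30 0 0 0 0.05;0 5.7 30 0 0 0 0.05"

```text
time: 18.22
tool_pos: [0.6909, -0.0108, 0.0958]
tcp_rot: [-2.003, -2.166, 0.276]
wrist_force: [-0.6, -0.3, -1.0]
width: 0.114
```

```bash
python3 - <<'E'
from st import *
s=bot.read_state();print(s['tool_pos'],s['wrist_force'],s['width'])
p,Rm=pose(-.013,.0014,.26,.091);print(p,rel(p,Rm))
E
```

```text
[ 0.69091167 -0.01079064  0.09583881] [-0.57970545 -0.29824291 -1.04427221] 0.11423491028497407
[ 0.69186229 -0.01108447  0.09534149] [-0.4  1.   0.2  0.1 -0.3  0. ]
```

arm_command --targets "0 1 1 0 0 0 0.05;0 1.3 2 0 0 0 0.05;0 1.5 3 0 0 0 0.05;0 1.5 3 0 0 0 0.05"

```text
time: 18.55
tool_pos: [0.6923, -0.0107, 0.0951]
tcp_rot: [-2.004, -2.167, 0.274]
wrist_force: [-1.2, 1.6, 5.2]
width: 0.112
```

arm_command --targets "0 1.5 0 1 0 0 0.05;0 3 0 2 0 0 0.05;0 3.8 0 2.5 0 0 0.05;0 3.8 0 2.5 0 0 0.05;0 3.8 0 2.5 0 0 0.05"

```text
time: 18.97
tool_pos: [0.6962, -0.0103, 0.0942]
tcp_rot: [-1.98, -2.141, 0.32]
wrist_force: [-2.5, 1.5, 9.0]
width: 0.113
```

```bash
python3 - <<'E'
from st import *
s=bot.read_state();print(s['tool_pos'],s['wrist_force'],s['width'])
Rm=R.from_rotvec(s['tcp_rot']).as_matrix();F=SR.inv().apply(s['tool_pos']+Rm[:,2]*.091-SO);print('foot',F,'tilt',np.arccos(-Rm[2,2]))
im,d=bot.read_camera('side');cv2.imwrite('pics/s14.png',im[120:260,200:360].repeat(4,0).repeat(4,1))
E
```

```text
[ 0.69618346 -0.01033805  0.09415547] [-2.50872193  1.51975748  9.01003646] 0.1126777908578045
foot [-0.0122303   0.00087468  0.00125171] tilt 0.30118250491132986
```

View pics/s14.png

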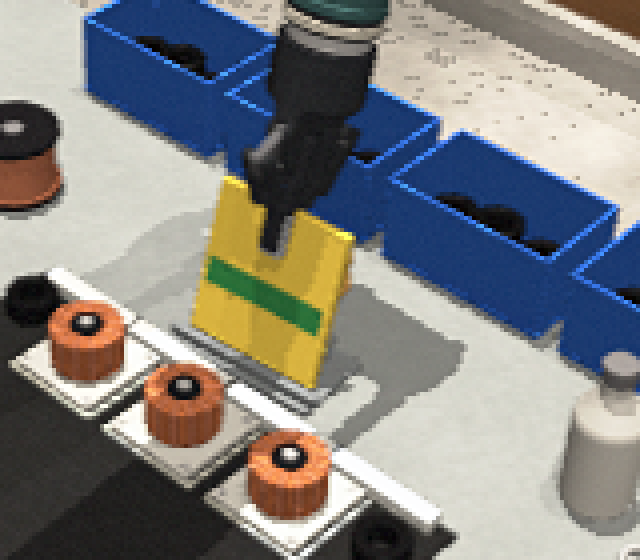

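arm_command --targets "0 0 0 0 0 0 0.25;0 0 0 0 0 0 0.4;0 0 0 0 0 0 0.5;0 0 0 0 0 0 0.5;0 0 0 0 0 0 0.5;0 0 0 0 0 0 0.5"

```text
time: 19.52
tool_pos: [0.6955, -0.0105, 0.0918]
tcp_rot: [-1.98, -2.141, 0.32]
wrist_force: [-0.0, 0.6, 0.3]
width: 0.505
```

```bash
python3 - <<'E'
from st import *
s=bot.read_state();print(s['tool_pos'],s['wrist_force'],s['width'])
im,d=bot.read_camera('side');cv2.imwrite('pics/s15.png',im[120:260,200:360].repeat(4,0).repeat(4,1))
im,d=bot.read_camera('wrist');cv2.imwrite('pics/w15.png',im)
E
```

```text
[ 0.69553147 -0.01052148  0.09181493] [-0.03993587  0.58765688  0.29170412] 0.5045305967969
```

View pics/s15.png

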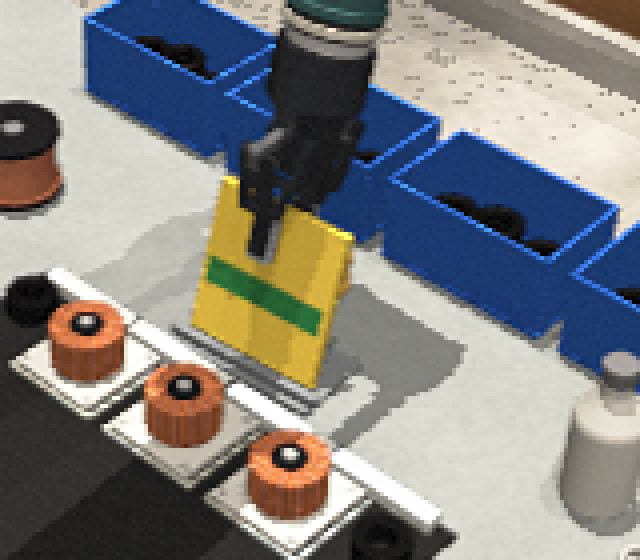

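View pics/w15.png

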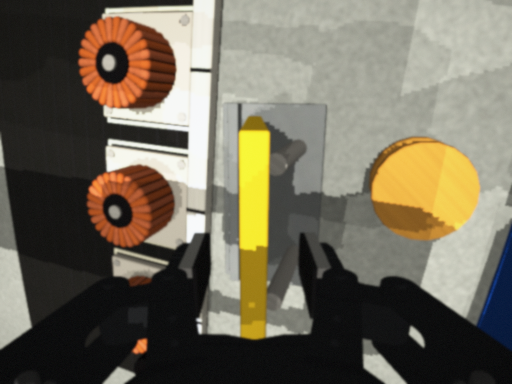

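Released; the panel stays leaning with free space on both sides of the jaws. Retract along the tool axis.

arm_command --targets "0 0 -8 0 0 0 0.5;0 0 -20 0 0 0 0.5;0 0 -40 0 0 0 0.5;0 0 -65 0 0 0 0.5;0 0 -90 0 0 0 0.5;0 0 -120 0 0 0 0.5;0 0 -145 0 0 0 0.5;0 0 -150 0 0 0 0.5"

```text
time: 20.28
tool_pos: [0.7436, -0.0077, 0.2434]
tcp_rot: [-1.987, -2.149, 0.309]
wrist_force: [-0.2, -0.3, 1.1]
width: 0.503
```

arm_command --targets "0 -40 0 0 0 0 0.5;0 -80 0 0 0 0 0.5;0 -120 0 0 0 0 0.5;0 -160 0 0 0 0 0.5;0 -200 0 0 0 0 0.5;0 -230 0 0 0 0 0.5;0 -230 0 0 0 0 0.5;0 -230 0 0 0 0 0.5"

```text
time: 20.95
tool_pos: [0.5203, -0.0252, 0.3053]
tcp_rot: [-1.983, -2.143, 0.316]
wrist_force: [-0.1, 0.1, -0.8]
width: 0.5
```

```bash
python3 - <<'E'
from st import *
s=bot.read_state();print(s['time'],s['tool_pos'],s['wrist_force'])
im,d=bot.read_camera('side');cv2.imwrite('pics/s16.png',im[120:260,200:360].repeat(4,0).repeat(4,1))
S=cloud('side',d);hsv=cv2.cvtColor(im,cv2.COLOR_BGR2HSV)
Q=SR.inv().apply((S-SO).reshape(-1,3)).reshape(S.shape)
m=(hsv[...,0]>20)&(hsv[...,0]<85)&(hsv[...,1]>130)&(abs(Q[...,1])<.08)&(Q[...,0]>-.04)&(Q[...,0]<.06)&(Q[...,2]>.003)
q=Q[m];c=q.mean(0);u,sv,v=np.linalg.svd(q-c);n=v[2]*np.sign(-v[2][0]);print(len(q),'normal',n,'tilt',np.arcsin(n[2]),'yaw',np.arctan2(n[1],-n[0]),q.min(0),q.max(0))
im,d=bot.read_camera('wrist');cv2.imwrite('pics/w16.png',im)
im,d=bot.read_camera('top');cv2.imwrite('pics/t16.png',im)
E
```

```text
20.95 [ 0.52034754 -0.0252432   0.30533915] [-0.0694289   0.10536826 -0.82058746]
1328 normal [-0.95396467  0.01194578  0.29968101] tilt 0.30435827686043804 yaw 0.012521588776031862 [-0.01950899 -0.06416263  0.00398646] [0.03579407 0.06095894 0.13043112]
```

View pics/s16.png

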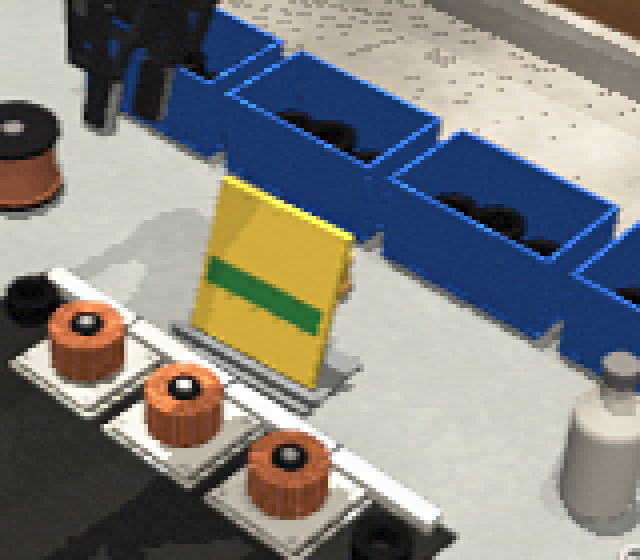

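View pics/w16.png

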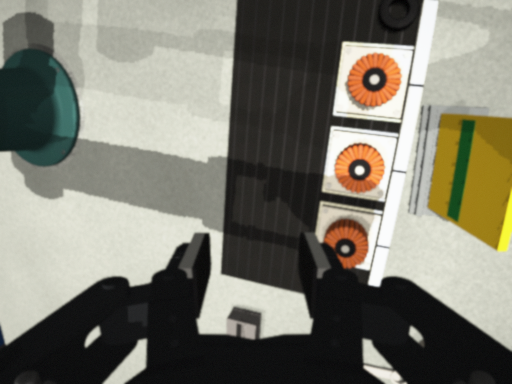

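View pics/t16.png

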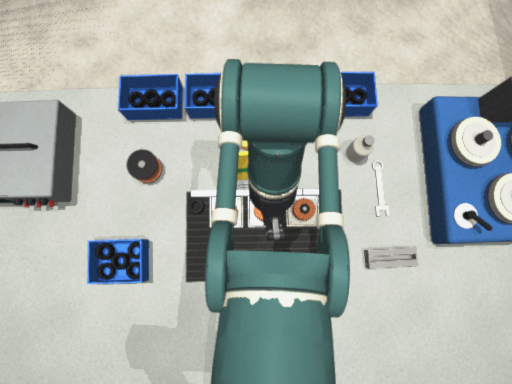

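arm_command --targets "-30 0 -20 -6 0 0 0.5;-55 0 -50 -12 0 0 0.5;-60 0 -80 -17 0 0 0.5;-60 0 -90 -17 0 0 0.5;-60 0 -90 -17 0 0 0.5;-60 0 -90 -17 0 0 0.5;-60 0 -90 -17 0 0 0.5"

```text
time: 21.68
tool_pos: [0.5521, -0.0828, 0.3864]
tcp_rot: [-2.125, -2.299, 0.003]
wrist_force: [-0.1, -0.1, -0.5]
width: 0.501
```

```bash
python3 - <<'E'
from st import *
s=bot.read_state();print(s['time'],s['tool_pos'])
im,d=bot.read_camera('wrist');cv2.imwrite('pics/w17.png',im)
o=ortho('wrist',im,.011,.50,.66,-.2,.13,.0005,s);cv2.imwrite('pics/o17.png',o)
E
```

```text
21.6833 [ 0.55208817 -0.08277066  0.38641765]
```

View pics/o17.png

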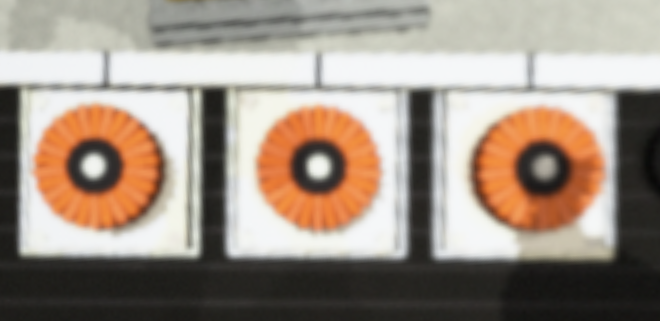

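```bash
python3 -c "
from workcell import bot
print(bot.finish_job())"
```

```text
the job is handed in; nothing more can be done
None
```

The batch is set out and the job is handed in at about 21.7 s of the 70 s. The hand-in reports no verdict.

**Coils:** I gripped each coil by its winding, slid it over the mat into its own place while turning it square, and pushed it against the stop bar. Each push stopped at the bar with about 6–8 N. The last wrist-camera view shows all three bases flush and square, centred in their outlines to about 2 mm by eye. My automatic base detection on the top picture did not work for the finished row, because each base merges with its white outline. So the coil check is visual, backed by the positions where the pushes stopped.

**Panel:** I took it from the holder, lowered it onto the stand's foot until about 6 N of contact, tilted it back and released it.
- **Side-camera depth after release:** tilt 0.30 rad, about 0.01 rad off the stand's direction, centred to within about 2 mm.
- **Arm pose just before release:** the lower edge was about 12 mm nearer the robot than the foot's centre, behind the lip.

**Other objects:** none looked displaced in the last pictures, but I only judged this by eye. The gripper was clear of everything at hand-in.

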